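Crack open a sealed desiccator lid and hold it ajar

ROBOT

A 6-joint arm with a two-finger parallel gripper is mounted at the origin on a cart in front of the work surface, level with it; the furniture and walls round the work are solid. World frame = base frame: x ahead of the robot, y to its left, z up, the work surface at z = 0. Lengths are in m, angles in rad, forces in N, time in s.
With the tool pointing down it reaches from about 0.3 to 0.875 m from the base axis. Payload 6.4 kg.
Tool frame: the origin (TCP) lies on the centre line of the jaws, within the pads' length; the fingertips stand 14 mm ahead of it and the grasp point (between the pads) lies 5 mm behind it; z points along the fingers, y is the line along which they close (so a half turn about z gives the same grasp; the last joint's range is limited). The gripper opens to 88 mm and grips with 3 to 60 N. Pads are 18 mm wide; open, the fingers measure 123 mm over their backs; the gripper's body (75 mm by 187 mm) begins 45 mm behind the grasp point.
Start: joints at [-1.35, 0.181, 1.607, -0, 1.354, -0.206], TCP at [0.238, -0.523, 0.253] pointing down, gripper open.
Joint ranges: [-2.99, 2.99], [-0.89, 2.07], [0.3, 2.58], [-1.14, 4.28], [0, 2.63], [-3.12, 3.12]. Speed limits (rad/s): [2.57, 2.57, 3.01, 3.14, 3.14, 3.14].

INTERFACE

Orientations are given as a 3x3 rotation matrix whose columns are the frame's x, y, z axes.
In Python, from cell import env, imaging gives the robot as it stands.
- The arm moves only by the shell command python3 -m handwheel 'ROWS' [FORCE]. ROWS is a JSON object of lists of equal length, an entry for each row: "grip": the opening, from 0 (shut) to 1 (fully open); "slide": the shift along the world's x, y, z in m, a list of three; "spin": the turn about the world's z in degrees. A call has exactly 5 rows; each row is the pose to reach, as a shift and turn from the pose commanded when the call began; what a row does not reach only later rows make up. A row lasts 1/10 s, in which the tool goes at most 50 mm and 8.59 degrees, less where a joint would pass 70% of its speed; a pose out of reach is approached as far as the arm can. A call with a gripper value outside its range is refused whole. The fingers move at their own pace and stop on an object; FORCE is the grip in N (left out, the last holds). Time passes only in rows, so rows that repeat a pose let the fingers close, or fill a call up. It gives the time, the measured TCP pose, the force, the opening and the grip force at its end, in the units of the state.
- env.observe(): the state, without advancing time (a new reading comes with each control period).
- imaging.get_image(name): name is "side" or "top"; returns a dict with "img" (400x640x3 uint8, red, green, blue), "depth" (400x640 float32, m along the optical axis (not along the pixel's ray), 0 where there is no reading), "vfov" (degrees; the focal length in pixels is half the picture's height over the tangent of half this angle, whatever the lens; pixels are square), "cx", "cy" (the principal point, pixels), "origin" and "rotation" of the camera in the world. Camera axes: x right, y down, z forward; pixel columns grow to the right and rows downward; lengths in m; the calibration is good to about 2 mm. A picture is of the moment at which its call begins.
- env.finish_job(): hands the job in; it is judged then, once.
The state is a dict: "time": time; "q": joint angles; "qvel": joint speeds; "joint_torque": joint torques, N m; "eef_pos": TCP position; "orientation": TCP orientation; "contact_force": force on the tool from outside, world axes, zero at the start; "moment": the same for the moment, N m; "width": finger opening in m; "grasp_force": force on a finger pad.
Only numpy, scipy, OpenCV 4.12 (cv2) and the standard library are available. Lean on these libraries where they do the work, as an engineer would, in place of code of your own. Each camera call takes 0.05 s, during which the arm holds its last target. There are 200 camera calls.

TASK

Flip the cam lever beside the desiccator right over, away from the robot, to free the lid's guide rod, then take the lid by its handle, break it loose from its sticky seal and hold it raised about 15 mm above the closed position, without letting it jump wide open and without disturbing the beaker, bottle and timer standing round it. Finish while still holding the lid there in the gripper; it falls shut if let go.

Things in the scene. Friction and masses are not known exactly. Their poses are not given: they have to be found in the camera images.
- desiccator: Fixed desiccator. Origin at the worktop on the jar's axis; x points away from the robot, y to the robot's left, z up (turned up to 0.25 rad). Aluminium base plate 150 mm (x) by 262 mm (y -87 to 175), 12 mm thick; glass jar 134 mm diameter; lid 136 mm diameter, top at z = 106 mm closed. The cam lever stands at y = 150 mm.
- guide_rod (a point): Top of the lid's guide rod: the lid's arm (26 mm wide) runs from the lid 100 mm to desiccator +y to this point, at z = 119 mm closed. The rod slides in a grey clamp head, 60 mm (x) by 42 mm (y), y 82 to 124 mm, top at z = 100 mm.
- lid (a joint): Lift of the lid straight up in m: 0 closed, 0.06 top stop; it cannot tilt or turn. Lid weight about 4 to 5 N. While the lever is locked the lid cannot rise. With the lever over, the seal resists on top of the weight with about 12 N, most at 1 to 2 mm of lift, less above, nothing beyond 8 mm; there the lid falls shut if let go.
- lid_handle (a point): Centre of the lid's black handle: a straight horizontal bar 14 mm (x) by 74 mm (y) by 14 mm (z) along the desiccator's y, on two thin steel posts 29 mm either side of this point. At z = 143 mm closed, bar underside 30 mm above the lid's top.
- clamp_lever (a joint): Angle of the cam lever in rad: 0 locked, leaning 30 degrees from upright towards the robot (desiccator -x); grows as it is pushed over the top away from the robot; 0.524 upright; 1.4 the stop, leaning 50 degrees away. The rod is free above 0.5; right over means above 1.1. It stays where it is left (friction about 0.12 N m).
- lever_ball (a point): Centre of the black ball, 22 mm diameter, on the end of the cam lever, a 10 mm steel rod; 95 mm from the pivot.
- lever_pivot (a point): Fixed pivot of the cam lever, z = 60 mm; the lever swings in the desiccator's x-z plane about its y axis, 26 mm clear of the clamp head.
- beaker: Loose glass beaker, 72 mm diameter, 82 mm tall, right of the desiccator; origin at the centre of its underside. To be left alone.
- reagent_bottle: Loose small bottle with a blue cap, 57 mm diameter, 111 mm tall, behind the desiccator; origin at the centre of its underside. To be left alone.
- lab_timer: Loose flat white timer, 62 by 66 by 16 mm, behind the desiccator; origin at the centre of its underside. To be left alone.

How it is judged:
On the way, in this order (a step that is already met when the one before it is completed fails the run):
1. the cam lever is flipped right over while the lid is still shut (value of joint clamp_lever above 1.1 rad and value of joint lid below 0.004 m), for 0.2 s.
2. the lid is broken free of its seal, in the fingers (value of joint lid above 0.008 m and contact force between the fingers and lid above 1 N), for 0.2 s.
At the end, for the whole second after the job is handed in: The fingers still hold the lid (over 1 N), still, raised 9 to 22 mm; the lever is right over (above 1.05 rad); beaker, bottle and timer are within 20 mm of where they stood (value of joint lid between 0.009 and 0.022 m and velocity of joint lid between -0.01 and 0.01 m/s and contact force between the fingers and lid above 1 N and value of joint clamp_lever above 1.05 rad and distance of each of beaker, reagent_bottle, lab_timer from where it was at the start of the episode below 0.02 m); the arm keeps its last pose, push and grip.
It fails at once if the lid jumps wide open (more than 40 mm) (value of joint lid above 0.04 m).
It fails at once if beaker, bottle or timer disturbed (moved more than 20 mm) (distance of any of beaker, reagent_bottle, lab_timer from where it was at the start of the episode above 0.02 m).
It also fails if it takes over 51 s, if anything falls off the work surface, if the arm or the gripper's body presses on something with over 40 N, if the wrist force passes 120 N, or if a joint passes its speed limit or range.

## Working session

There is one attempt and no reset: what is moved stays moved. The work goes in short steps, Python scripts to look and compute and a shell command to move; the robot and the scene stay as the last step left them, time stands still between calls to the robot, and variables do not carry over. Pictures are saved under pics/ and viewed, at most 10 in all, crops included, and the job is handed in when it is done.

```bash
mkdir -p pics; ls; python3 - <<'E'
from cell import env, imaging
import cv2,numpy as np,pickle
for n in("side","top"):
    d=imaging.get_image(n); pickle.dump(d,open(f"pics/{n}0.pkl","wb"))
    cv2.imwrite(f"pics/{n}0.png",d["img"][:,:,::-1])
    print(n,d["vfov"],d["cx"],d["cy"],np.round(d["origin"],3),np.round(d["rotation"],3).tolist())
o=env.observe();print(o["time"],o["eef_pos"],np.round(o["orientation"],3),o["width"])
E
```

```text
pics
side 47.51892847368023 321.0690479126967 202.42213442132626 [0.604 0.831 0.512] [[-1.0, -0.021, 0.013], [-0.02, 0.393, -0.919], [0.014, -0.919, -0.394]]
top 46.01261426629958 317.3259878226006 193.25919873434793 [ 0.525 -0.085  1.029] [[0.001, -0.994, 0.111], [-0.999, 0.003, 0.038], [-0.038, -0.111, -0.993]]
0.1 [ 0.23793017 -0.52298561  0.25192671] [[ 0.91   0.414 -0.   ]
 [ 0.414 -0.91   0.001]
 [ 0.    -0.001 -1.   ]] 0.08822794065658245
```

View pics/side0.png

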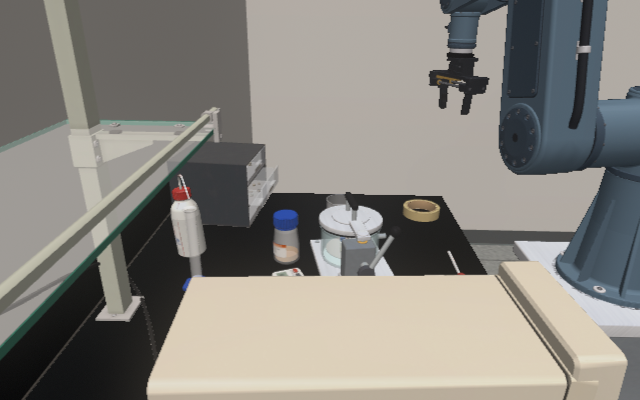

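View pics/top0.png

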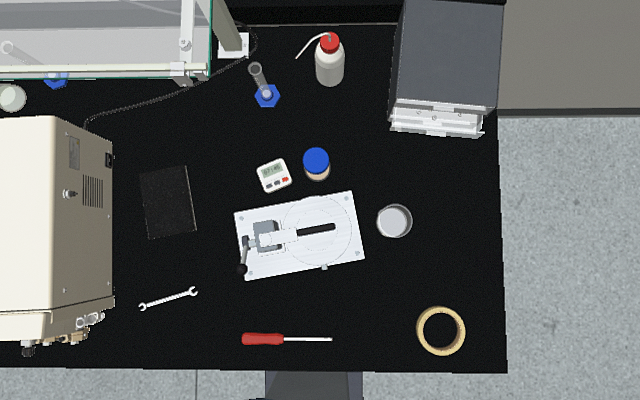

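Top view: plate around (300,235), handle bar (298–335, 229), lever ball (241,270), clamp head (265,235), timer (273,176), bottle (316,163), beaker (394,221). The side view shows the lever at (385,250), partly hidden by the cream instrument.

```bash
cat >h.py <<'E'
import numpy as np,cv2
def K(d): return 200/np.tan(np.radians(d["vfov"]/2))
def ray(d,u,v,z):
    r=d["rotation"]@np.array([(u-d["cx"])/K(d),(v-d["cy"])/K(d),1]); o=np.array(d["origin"])
    return o+r*(z-o[2])/r[2]
def proj(d,p):
    c=d["rotation"].T@(np.array(p)-d["origin"]); return K(d)*c[:2]/c[2]+[d["cx"],d["cy"]]
def pt(d,u,v):
    z=d["depth"][v,u]; return d["origin"]+d["rotation"]@(z*np.array([(u-d["cx"])/K(d),(v-d["cy"])/K(d),1]))
E
python3 - <<'E'
import pickle,cv2,numpy as np
from h import *
np.set_printoptions(precision=4,suppress=True)
d=pickle.load(open("pics/top0.pkl","rb")); im=d["img"]; g=im.max(2)
# plate
m=np.zeros_like(g); m[185:285,228:370]=(g[185:285,228:370]>120)
m=cv2.morphologyEx(m,cv2.MORPH_CLOSE,np.ones((9,9),np.uint8))
c=max(cv2.findContours(m,0,2)[0],key=cv2.contourArea)
r=cv2.minAreaRect(c); b=cv2.boxPoints(r); P=np.array([ray(d,*p,0.012)for p in b]); print("plate",P[:,:2].tolist(),[np.linalg.norm(P[i]-P[i-1]) for i in range(4)])
# handle
m=np.zeros_like(g); m[215:245,290:345]=g[215:245,290:345]<70
c=max(cv2.findContours(m,0,2)[0],key=cv2.contourArea); r=cv2.minAreaRect(c)
B=np.array([ray(d,*p,0.150)for p in cv2.boxPoints(r)]);print("handle",r,B.mean(0),[np.linalg.norm(B[i]-B[i-1]) for i in range(4)],"depth pt",pt(d,*map(int,r[0])))
e=[B[i]-B[i-1] for i in range(4)];e=max(e,key=np.linalg.norm);print("bar dir yaw",np.degrees(np.arctan2(-e[0],e[1])))
print("ball",ray(d,241,270,0.142),pt(d,241,270),"pivot",ray(d,248,241,.06))
for n,u,v,z in(("beaker",394,221,.082),("bottle",316,160,.111),("timer",273,176,.016)):print(n,ray(d,u,v,z))
s=pickle.load(open("pics/side0.pkl","rb"))
o=np.hstack([cv2.resize(im[180:290,225:345],None,fx=3.3,fy=3.3,interpolation=2),cv2.resize(s["img"][185:295,300:420],None,fx=3.3,fy=3.3,interpolation=2)])
cv2.imwrite("pics/crop.png",o[:,:,::-1])
E
```

```text
plate [[0.599701572578893, 0.1424756508632285], [0.6503431733508119, -0.11852118216238633], [0.4923269221739407, -0.14811520885372254], [0.4419590776880863, 0.10797612039952546]] [np.float64(0.16147108811360675), np.float64(0.26586447408057945), np.float64(0.16076362166796188), np.float64(0.2609974878745899)]
handle ((315.3848876953125, 229.05284118652344), (6.511528491973877, 38.45487594604492), 79.3803482055664) [ 0.5561 -0.0475  0.15  ] [np.float64(0.01212660373409764), np.float64(0.07178401412290383), np.float64(0.012109398622840337), np.float64(0.07166898857855176)] depth pt [ 0.5249 -0.0848  1.0294]
bar dir yaw -169.4326659859985
ball [0.4798 0.0923 0.142 ] [0.4805 0.0897 0.155 ] pivot [0.5348 0.0952 0.06  ]
beaker [ 0.5745 -0.2019  0.082 ]
bottle [ 0.6938 -0.0469  0.111 ]
timer [0.6764 0.051  0.016 ]
```

View pics/crop.png

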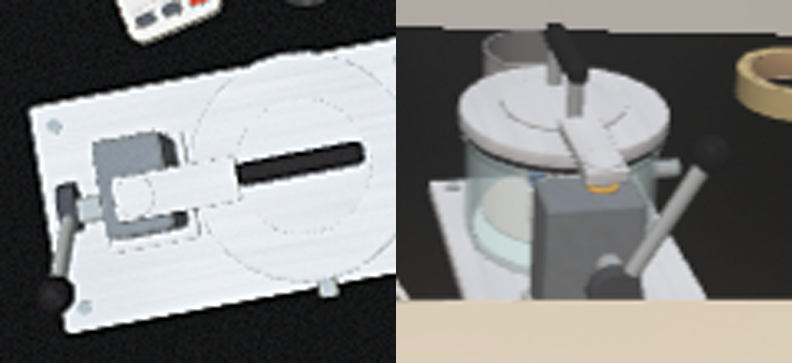

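Everything agrees: yaw ≈ 10.6°, handle (0.556, −0.048), pivot (0.5285, 0.100), ball ≈ (0.481, 0.091, 0.142). The plan is to push the ball with closed fingers, closing line along desiccator x. That takes a total slide of (0.192, 0.605) and a spin of 76.2° to get behind the ball.

```bash
python3 -m handwheel '{"grip":[0,0,0,0,0],"slide":[[0.013,0.040,0],[0.026,0.081,0],[0.038,0.121,0],[0.051,0.162,0],[0.064,0.202,0]],"spin":[5,10,15,20,25.4]}' 20
python3 -m handwheel '{"grip":[0,0,0,0,0],"slide":[[0.013,0.040,0],[0.026,0.081,0],[0.038,0.121,0],[0.051,0.162,0],[0.064,0.202,0]],"spin":[5,10,15,20,25.4]}'
python3 -m handwheel '{"grip":[0,0,0,0,0],"slide":[[0.013,0.040,0],[0.026,0.081,0],[0.038,0.121,0],[0.051,0.162,0],[0.064,0.202,0]],"spin":[5,10,15,20,25.4]}'
python3 -m handwheel '{"grip":[0,0,0,0,0],"slide":[[0,0,-0.03],[0,0,-0.06],[0,0,-0.09],[0,0,-0.113],[0,0,-0.113]],"spin":[0,0,0,0,0]}'
python3 - <<'E'
from cell import env,imaging
import cv2,numpy as np
a=imaging.get_image("top")["img"][170:300,205:375];b=imaging.get_image("side")["img"][170:300,250:420]
cv2.imwrite("pics/c1.png",cv2.resize(np.hstack([a,b]),(800,306))[:,:,::-1])
o=env.observe();print(o["time"],o["eef_pos"],np.round(o["orientation"],3),o["contact_force"])
E
```

```text
time: 0.6
eef_pos: [0.3021, -0.3195, 0.2523]
orientation: [[0.642, 0.766, -0.0], [0.766, -0.642, 0.001], [0.0, -0.001, -1.0]]
contact_force: [-0.4, 0.3, 1.0]
width: 0.0503
grasp_force: 0.0
time: 1.1
eef_pos: [0.366, -0.1176, 0.2526]
orientation: [[0.251, 0.968, 0.0], [0.968, -0.251, -0.0], [0.0, 0.0, -1.0]]
contact_force: [0.7, -0.2, -0.0]
width: 0.0102
grasp_force: 0.0
time: 1.6
eef_pos: [0.43, 0.0845, 0.2526]
orientation: [[-0.189, 0.982, 0.0], [0.982, 0.189, -0.0], [-0.0, 0.0, -1.0]]
contact_force: [0.2, -0.9, -0.3]
width: 0.0002
grasp_force: 0.0
time: 2.1
eef_pos: [0.4272, 0.0829, 0.1366]
orientation: [[-0.185, 0.983, -0.007], [0.983, 0.185, 0.001], [0.002, -0.007, -1.0]]
contact_force: [0.1, 0.4, 0.0]
width: 0.0003
grasp_force: 0.0
2.2 [0.42987582 0.08259445 0.13984836] [[-0.185  0.983 -0.001]
 [ 0.983  0.185  0.   ]
 [ 0.    -0.001 -1.   ]] [ 0.46947271 -0.23533829 -0.00645906]
```

View pics/c1.png

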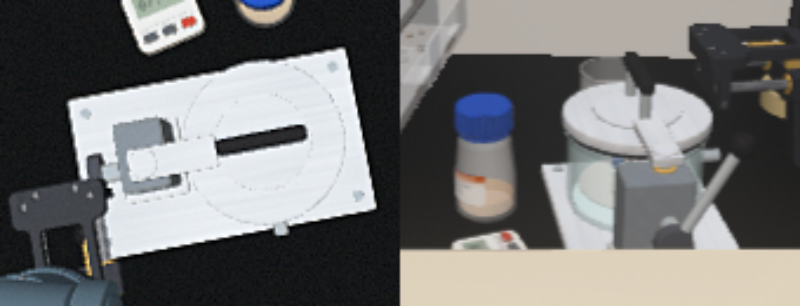

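The gripper stands behind the ball, which is at crop (745,140) in the side view, with free space ahead. Pushing 140 mm along desiccator x.

```bash
python3 -m handwheel '{"grip":[0,0,0,0,0],"slide":[[0.014,0.0026,0],[0.028,0.0052,0],[0.041,0.0077,0],[0.055,0.0103,0],[0.069,0.013,0]],"spin":[0,0,0,0,0]}'
python3 -m handwheel '{"grip":[0,0,0,0,0],"slide":[[0.014,0.0026,0],[0.028,0.0052,0],[0.041,0.0077,0],[0.055,0.0103,0],[0.069,0.013,0]],"spin":[0,0,0,0,0]}'
python3 -m handwheel '{"grip":[0,0,0,0,0],"slide":[[0,0,0],[0,0,0],[0,0,0],[0,0,0],[0,0,0]],"spin":[0,0,0,0,0]}'
python3 - <<'E'
from cell import env,imaging
import cv2,numpy as np
a=imaging.get_image("top")["img"][170:300,205:375];b=imaging.get_image("side")["img"][170:300,250:420]
cv2.imwrite("pics/c2.png",cv2.resize(np.hstack([a,b]),(800,306))[:,:,::-1])
E
```

```text
time: 2.7
eef_pos: [0.5006, 0.0956, 0.1419]
orientation: [[-0.185, 0.983, 0.002], [0.983, 0.185, -0.0], [-0.001, 0.002, -1.0]]
contact_force: [-1.2, 0.5, 1.6]
width: 0.0006
grasp_force: 1.0
time: 3.2
eef_pos: [0.5684, 0.1085, 0.141]
orientation: [[-0.185, 0.983, -0.0], [0.983, 0.185, -0.0], [-0.0, -0.001, -1.0]]
contact_force: [-3.2, -0.5, -1.3]
width: 0.0005
grasp_force: 1.3
time: 3.7
eef_pos: [0.5679, 0.1085, 0.1401]
orientation: [[-0.185, 0.983, 0.0], [0.983, 0.185, -0.0], [-0.0, 0.0, -1.0]]
contact_force: [-0.2, -1.2, 0.3]
width: 0.0002
grasp_force: 0.0
```

View pics/c2.png

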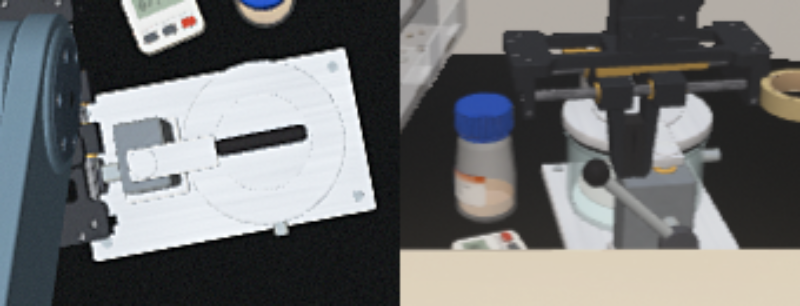

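The lever is over, with the ball at crop (597,172). I'll back off, rise, move above the handle and open, then check the angle.

```bash
python3 -m handwheel '{"grip":[0,0,0,0,0],"slide":[[-0.02,-0.004,0],[-0.02,-0.004,0.03],[-0.02,-0.004,0.06],[-0.02,-0.004,0.09],[-0.02,-0.004,0.09]],"spin":[0,0,0,0,0]}'
python3 -m handwheel '{"grip":[1,1,1,1,1],"slide":[[0.002,-0.030,0],[0.004,-0.060,0],[0.006,-0.091,0],[0.007,-0.122,0],[0.008,-0.152,0]],"spin":[0,0,0,0,0]}'
python3 -m handwheel '{"grip":[1,1,1,1,1],"slide":[[0,0,0],[0,0,0],[0,0,0],[0,0,0],[0,0,0]],"spin":[0,0,0,0,0]}'
python3 - <<'E'
from cell import env,imaging
from h import *
s=imaging.get_image("side");t=imaging.get_image("top")
th=np.radians(10.6);X=np.array([np.cos(th),np.sin(th),0])
for a in(1.0,1.1,1.2,1.3,1.4):
    f=a-.5236;p=np.array([.5285,.1,.06])+.095*(np.sin(f)*X+np.cos(f)*np.array([0,0,1]))
    print(a,proj(s,p),proj(t,p))
cv2.imwrite("pics/c3.png",cv2.resize(np.hstack([t["img"][170:300,205:375],s["img"][170:300,250:420]]),(800,306))[:,:,::-1])
o=env.observe();print(o["time"],o["eef_pos"],o["width"])
E
```

```text
time: 4.3
eef_pos: [0.5505, 0.1046, 0.2346]
orientation: [[-0.185, 0.983, 0.008], [0.983, 0.185, -0.0], [-0.002, 0.008, -1.0]]
contact_force: [1.1, 0.1, -0.1]
width: 0.0004
grasp_force: 0.0
time: 4.8
eef_pos: [0.5555, -0.0485, 0.2286]
orientation: [[-0.185, 0.983, -0.001], [0.983, 0.185, 0.0], [0.001, -0.001, -1.0]]
contact_force: [0.1, 0.2, 0.3]
width: 0.0384
grasp_force: 0.0
time: 5.3
eef_pos: [0.556, -0.0465, 0.2296]
orientation: [[-0.186, 0.983, -0.0], [0.983, 0.186, 0.0], [0.0, -0.0, -1.0]]
contact_force: [0.1, 0.2, -0.1]
width: 0.0784
grasp_force: 0.0
1.0 [344.82004105 232.83604853] [233.40489653 221.1134244 ]
1.1 [340.21813125 235.51306563] [233.2450617  217.00562732]
1.2 [335.89559012 238.56396644] [233.22047909 213.24308392]
1.3 [331.90070709 241.95258903] [233.32859588 209.86433763]
1.4 [328.27718466 245.63875762] [233.5650594  206.90083902]
5.4 [ 0.55609749 -0.04675157  0.22977145] 0.08606672473692095
```

View pics/c3.png

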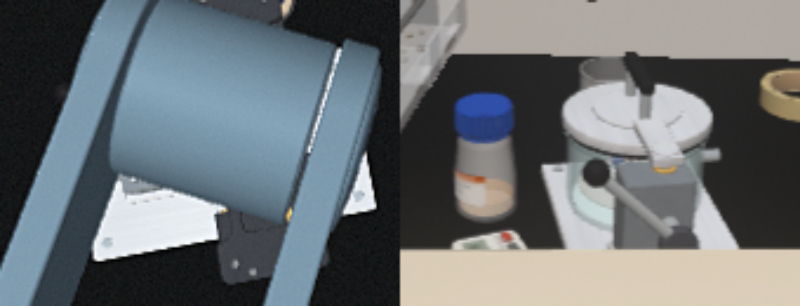

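The ball is at full-frame (333.7,243), which gives a lever angle of about 1.28 rad, and the lid is clear. Descending onto the handle and gripping.

```bash
python3 -m handwheel '{"grip":[1,1,1,1,1],"slide":[[0,0,-0.02],[0,0,-0.045],[0,0,-0.07],[0,0,-0.092],[0,0,-0.092]],"spin":[0,0,0,0,0]}'
python3 -m handwheel '{"grip":[0,0,0,0,0],"slide":[[0,0,0],[0,0,0],[0,0,0],[0,0,0],[0,0,0]],"spin":[0,0,0,0,0]}' 55
python3 -m handwheel '{"grip":[0,0,0,0,0],"slide":[[0,0,0],[0,0,0],[0,0,0],[0,0,0],[0,0,0]],"spin":[0,0,0,0,0]}'
python3 -m handwheel '{"grip":[0,0,0,0,0],"slide":[[0,0,0],[0,0,0],[0,0,0],[0,0,0],[0,0,0]],"spin":[0,0,0,0,0]}'
```

```text
time: 5.9
eef_pos: [0.5538, -0.0465, 0.1346]
orientation: [[-0.185, 0.983, -0.006], [0.983, 0.185, 0.002], [0.003, -0.005, -1.0]]
contact_force: [-0.8, 1.0, -0.8]
width: 0.0881
grasp_force: 0.0
time: 6.4
eef_pos: [0.5564, -0.0475, 0.1384]
orientation: [[-0.185, 0.983, 0.001], [0.983, 0.185, -0.0], [-0.001, 0.001, -1.0]]
contact_force: [-0.1, 0.0, 0.7]
width: 0.0499
grasp_force: 0.0
time: 6.9
eef_pos: [0.5557, -0.0475, 0.1377]
orientation: [[-0.185, 0.983, -0.001], [0.983, 0.185, -0.0], [0.0, -0.001, -1.0]]
contact_force: [-3.1, -0.0, 0.8]
width: 0.013
grasp_force: 55.0
time: 7.4
eef_pos: [0.5557, -0.0475, 0.1376]
orientation: [[-0.185, 0.983, -0.001], [0.983, 0.185, -0.0], [0.0, -0.001, -1.0]]
contact_force: [-4.8, -1.1, 2.3]
width: 0.013
grasp_force: 55.0
```

Gripped: 13 mm opening, 55 N, small side load. Lifting gently, 2 mm per row.

```bash
python3 -m handwheel '{"grip":[0,0,0,0,0],"slide":[[0,0,0.001],[0,0,0.002],[0,0,0.003],[0,0,0.004],[0,0,0.005]],"spin":[0,0,0,0,0]}'
```

```text
time: 7.9
eef_pos: [0.5556, -0.0474, 0.1413]
orientation: [[-0.185, 0.983, -0.001], [0.983, 0.185, 0.0], [0.001, -0.001, -1.0]]
contact_force: [5.2, -4.1, -21.9]
width: 0.013
grasp_force: 55.0
```

```bash
python3 -m handwheel '{"grip":[0,0,0,0,0],"slide":[[0,0,0.001],[0,0,0.002],[0,0,0.003],[0,0,0.004],[0,0,0.005]],"spin":[0,0,0,0,0]}'
python3 -m handwheel '{"grip":[0,0,0,0,0],"slide":[[0,0,0.001],[0,0,0.002],[0,0,0.003],[0,0,0.004],[0,0,0.005]],"spin":[0,0,0,0,0]}'
python3 -m handwheel '{"grip":[0,0,0,0,0],"slide":[[0,0,0],[0,0,0],[0,0,0],[0,0,0],[0,0,0]],"spin":[0,0,0,0,0]}'
python3 - <<'E'
from cell import imaging
import cv2,numpy as np
b=imaging.get_image("side")["img"][150:300,250:450]
cv2.imwrite("pics/c4.png",cv2.resize(b,(800,600))[:,:,::-1])
E
```

```text
time: 8.4
eef_pos: [0.5557, -0.0475, 0.1471]
orientation: [[-0.185, 0.983, -0.001], [0.983, 0.185, 0.0], [0.0, -0.001, -1.0]]
contact_force: [-1.6, -2.4, -6.8]
width: 0.0132
grasp_force: 55.0
time: 8.9
eef_pos: [0.5557, -0.0474, 0.1526]
orientation: [[-0.185, 0.983, -0.001], [0.983, 0.185, 0.0], [0.0, -0.001, -1.0]]
contact_force: [-1.5, -4.1, -16.3]
width: 0.013
grasp_force: 55.0
time: 9.4
eef_pos: [0.5557, -0.0474, 0.1527]
orientation: [[-0.185, 0.983, -0.001], [0.983, 0.185, 0.0], [0.0, -0.001, -1.0]]
contact_force: [-4.1, -3.7, -11.5]
width: 0.0127
grasp_force: 55.0
```

View pics/c4.png

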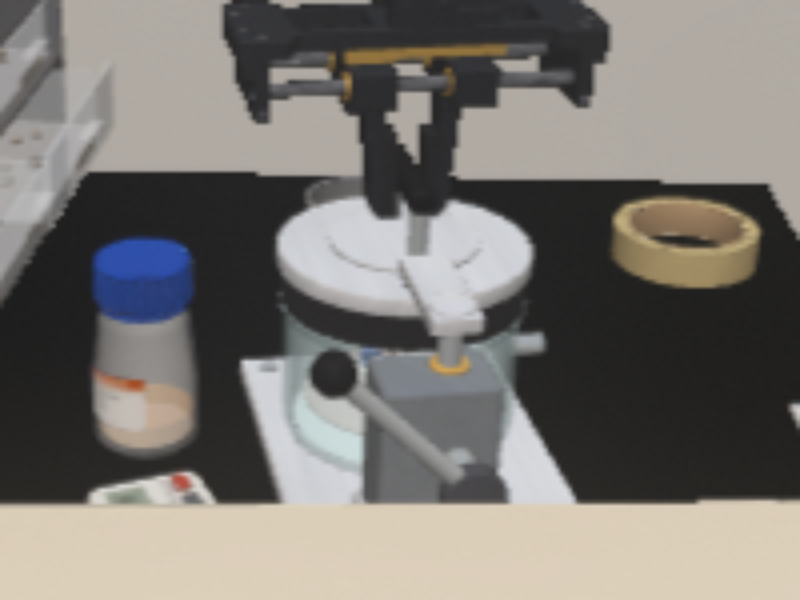

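The lid is up: its rim centre rose from row ~219 to ~212.5, about 6.4 px or 15 mm. The lever is still over at crop (335,373), and the bottle and timer look unmoved. Handing in.

```bash
python3 -c "
from cell import env
o=env.observe();print(o['eef_pos'],o['contact_force'],o['grasp_force'])
print(env.finish_job())"
```

```text
[ 0.55566059 -0.04740963  0.15267926] [ -2.8902329   -3.76826234 -11.83299355] 54.999443739652634
the job is handed in; nothing more can be done
None
```

I handed the job in with the lever flipped right over (about 1.28 rad) and the lid freed and held about 15 mm up in the gripper at 55 N; the bottle and timer looked unmoved in the last picture, the beaker was only partly visible, and no verdict came back.

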